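# Seat the cover plate in the drilling fixture and flip both toggle clamps shut

## Task

Load the drilling fixture by pushing only: slide the cover plate that lies on it fully home against its two back pins and the side pin on the left, then flip both toggle clamps shut by pushing their red handles from outside until they stand upright and lock, with the plate still home under both rubber tips. Do not pick up or tip the plate, and leave everything else on the bench where it is.

Things in the scene. Friction and masses are not known exactly. Their poses are not given: they have to be found in the camera images.
- fixture: Drilling fixture fixed to the bench: aluminium tooling plate 195 (x) by 360 (y) by 15 mm. Origin on the bench plane, on its centre line; x to the back, away from the robot, y to the robot's left, z up. Plate front edge at x=-102 mm, back edge at +92. Two rest rails, tops at z=23 mm, carry the cover. With the cover home on all three pins its origin is at (0, 0, 23) mm here, axes parallel.
- back_pin_right (a point): Top centre of the right back pin: upright steel locating pin, 12 mm diameter, at (51, -45) mm in the fixture's frame, top 42 mm above the bench.
- back_pin_left (a point): Top centre of the left back pin, same size, at (51, 45) mm in the fixture's frame.
- side_pin (a point): Top centre of the side pin, same size, at (-33, 76) mm in the fixture's frame, left of the cover.
- cover: Workpiece: loose aluminium plate 90 (its x) by 140 (y) by 16 mm, about 0.6 kg, with a round boss of 60 mm diameter rising 24 mm above its middle. Starts flat on the rails, 15 to 45 mm short of the back pins, 12 to 24 mm short of the side pin, turned up to 0.12 rad. Origin at the centre of its underside, z up. Slides under a push of 1 to 3 N on an edge or the boss.
- right_handle (a joint): Angle (rad) of the right toggle clamp's handle: 0 = upright, locked at its stop; 0.98 to 1.06 = open, leaning outwards (fixture -y). Axis level, along the fixture's x. Pushed inwards with 1 to 6 N at its end it swings up as the clamp arm comes down; let go early it stays about where it is or springs back a little; past the dead centre at 0.05 it snaps to the stop and stays locked.
- right_handle_end (a point): Centre of the half-ball end (radius 10.5 mm) of the right handle's straight round red grip, 21 mm diameter, which runs from here 70 mm down the handle; 140 mm from the pivot.
- right_handle_pivot (a point): Pivot of the right handle, at (25, -147, 28) mm in the fixture's frame, in a steel bracket 44 mm wide in x, reaching from 107 to 165 mm from the fixture's centre line and 75 mm above the bench. Does not move.
- right_arm: The right clamp's steel arm: 77 mm long from its pivot (its origin, at (25, -117, 63) mm in the fixture's frame), 15 mm wide, x along it, with a springy rubber tip of 18 mm diameter on a spindle 65 mm out. Linked to the handle: open it stands up; with the handle locked it lies level over the cover's end and its tip presses the cover down with about 3 N.
- left_handle (a joint): Angle (rad) of the left toggle clamp's handle: 0 = upright, locked at its stop; 0.98 to 1.06 = open, leaning outwards (fixture +y). Axis level, along the fixture's x. Pushed inwards with 1 to 6 N at its end it swings up as the clamp arm comes down; let go early it stays about where it is or springs back a little; past the dead centre at 0.05 it snaps to the stop and stays locked.
- left_handle_end (a point): Centre of the half-ball end (radius 10.5 mm) of the left handle's straight round red grip, 21 mm diameter, which runs from here 70 mm down the handle; 140 mm from the pivot.
- left_handle_pivot (a point): Pivot of the left handle, at (25, +147, 28) mm in the fixture's frame, in a steel bracket 44 mm wide in x, reaching from 107 to 165 mm from the fixture's centre line and 75 mm above the bench. Does not move.
- left_arm: The left clamp's steel arm: 77 mm long from its pivot (its origin, at (25, +117, 63) mm in the fixture's frame), 15 mm wide, x along it, with a springy rubber tip of 18 mm diameter on a spindle 65 mm out. Linked to the handle: open it stands up; with the handle locked it lies level over the cover's end and its tip presses the cover down with about 3 N.
- spare_cover: Bystander: a second, identical cover plate lying flat on the bench near the left front of the fixture, not part of the job; origin at the centre of its underside
- oil_can: Bystander: round closed steel can, 52 mm diameter, 130 mm tall, standing on the bench right and behind of the fixture; origin at the centre of its base
- screw_tin: Bystander: small round tin, 32 mm diameter, 32 mm tall, standing on the fixture's own tooling plate behind the back pins; origin at the centre of its base
- spanner: Bystander: open-ended spanner, 160 mm long, lying flat on the bench; origin near its middle on its underside, x along it
- chip_brush: Bystander: brush, 170 mm long, lying flat on the bench; origin near its middle on its underside, x along it
- deburrer: Bystander: hand deburring tool, 130 mm long, black round 16 mm handle and thin steel blade, lying on the bench; origin about its middle on its underside, x along it
- caliper: Bystander: digital caliper, 200 mm long, 65 mm over the jaws, lying flat on the bench; origin at the middle of its beam on the underside, x along it
There are look-alikes about, which are no part of the job. What is shaped like the cover but brown or green is not meant.

How it is judged:
By the outcome, as a careful person would: the job done as asked, in the order asked, and still so for the second after the job is handed in, with the robot touching nothing.
It also fails if it takes over 72 s, if anything falls off the work surface, if the arm or the gripper's body presses on something with over 40 N, if the wrist force passes 120 N, or if a joint passes its speed limit or range.

## Robot

A 7-joint arm with a two-finger parallel gripper is mounted at the origin on the work surface. World frame = base frame: x ahead of the robot, y to its left, z up, the work surface at z = 0. Lengths are in m, angles in rad, forces in N, time in s.
With the tool pointing down it reaches from about 0.4 to 0.85 m from the base axis. Payload 10.4 kg.
Tool frame: the origin (TCP) lies on the centre line of the jaws, within the pads' length; the fingertips stand r.tip_extent ahead of it and the grasp point (between the pads) lies 3 mm ahead of it (r.tip_extent is the distance from the TCP to the fingertips, in m); z points along the fingers, y is the direction in which the jaws open and shut (so a half turn about z gives the same grasp; the last joint's range is limited). The gripper opens to 87 mm and grips with 3 to 60 N. Pads are 19 mm wide; open, the fingers measure 117 mm over their backs; the gripper's body (75 mm by 190 mm) begins 51 mm behind the grasp point.
Start: joints at [-1.279, 0.332, -0.065, 1.46, 0.022, 1.35, -0.088], TCP at [0.194, 0.594, 0.245] pointing down, gripper open.
Joint ranges: [-2.6, 2.6], [-0.5, 2.12], [-1.47, 1.34], [0.16, 2.42], [-1.27, 4.41], [0.06, 2.06], [-2.6, 2.6]. Speed limits (rad/s): [2.22, 2.22, 2.79, 2.79, 3.14, 3.14, 3.14].

## Interface

Orientations are given as a unit quaternion [x, y, z, w].
In Python, from bench import r gives the robot as it stands. The module is installed in compiled form; this text tells all that it offers.
- The arm moves only by the shell command python3 -m jog 'ROWS' [FORCE]. ROWS is JSON, a list of rows, each a list of 5 numbers: the shift along the tool's x, y, z in cm, then the turn about the tool's z in rad, then the closure, from 0 (fully open) to 1 (shut). A call has exactly 10 rows; each row shifts and turns the pose as measured when the row begins, along the tool's axes as they then stand; what a row does not reach is not made up. A row lasts 1/10 s, in which the tool goes at most 50 mm and 8.59 degrees, less where a joint would pass 70% of its speed; a pose out of reach is approached as far as the arm can. A call with a gripper value outside its range is refused whole. The fingers move at their own pace and stop on an object; FORCE is the grip in N (left out, the last holds). Time passes only in rows, so rows that do not move let the fingers close, or fill a call up. It gives the time, the measured TCP pose, the force and the opening at its end, in the units of the state.
- r.read_state(): the state, without advancing time (a new reading comes with each control period).
- r.camera(name): name is "scene" or "side" or "wrist"; returns a dict with "pixels" (384x512x3 uint8, red, green, blue), "fx", "fy", "cx", "cy" (pixels), "camera_from_world" (4x4, takes a point from world to camera coordinates). Camera axes: x right, y up, looking along -z (the intrinsics and any distortion apply to the point x, -y, -z); pixel columns grow to the right and rows downward; lengths in m; the calibration is good to about 2 mm. A picture is of the moment at which its call begins. There is no depth.
- r.close_job(): hands the job in, once; it reports no verdict.
The state is a dict: "time": time; "joint_positions": joint angles; "joint_vel": joint speeds; "joint_torque": joint torques, N m; "ee_pos": TCP position; "eef_rot": TCP orientation; "ft_force": force on the tool from outside, world axes, zero at the start; "torque": the same for the moment, N m; "width": finger opening in m.
Only numpy, scipy, OpenCV 4.12 (cv2) and the standard library are available. Lean on these libraries where they do the work, as an engineer would, in place of code of your own. Each camera call takes 0.05 s, during which the arm holds its last target. There are 200 camera calls.

## Working session

There is one attempt and no reset: what is moved stays moved. The work goes in short steps, Python scripts to look and compute and a shell command to move; the robot and the scene stay as the last step left them, time stands still between calls to the robot, and variables do not carry over. Pictures are saved under pics/ and viewed, about 8 in all and at most 12, crops included, and the job is handed in when it is done.

```bash
mkdir -p pics; cat > h.py <<'E'
import numpy as np, cv2
from bench import r
from scipy.spatial.transform import Rotation as R
def snap(n,fn):
    c=r.camera(n); cv2.imwrite('pics/'+fn+'.png',c['pixels'][:,:,::-1]); 
    np.savez('pics/'+fn+'.npz',**{k:np.array(v) for k,v in c.items()}); return c
def load(fn): return np.load('pics/'+fn+'.npz')
def proj(c,p):
    p=np.atleast_2d(p); q=(c['camera_from_world']@np.c_[p,np.ones(len(p))].T).T
    return np.c_[c['fx']*q[:,0]/-q[:,2]+c['cx'], c['fy']*-q[:,1]/-q[:,2]+c['cy']]
def onplane(c,uv,z):
    T=np.linalg.inv(c['camera_from_world']); uv=np.atleast_2d(uv)
    d=np.c_[(uv[:,0]-c['cx'])/c['fx'],-(uv[:,1]-c['cy'])/c['fy'],-np.ones(len(uv))]@T[:3,:3].T
    o=T[:3,3]; return o+d*((z-o[2])/d[:,2])[:,None]
E
python3 - <<'E'
from h import *
for n in ['scene','side','wrist']:
    c=snap(n,n+'0'); print(n,{k:v for k,v in c.items() if k not in('pixels','camera_from_world')}); print(np.linalg.inv(c['camera_from_world'])[:3,:].round(3))
a=[cv2.imread(f'pics/{n}0.png') for n in ['scene','side']]
cv2.imwrite('pics/w.png',np.hstack([cv2.resize(x,(400,300)) for x in a]))
print(r.read_state(), r.tip_extent)
E
```

```text
scene {'fx': 404.59639180600334, 'fy': 404.59639180600334, 'cx': 250.44487662282805, 'cy': 192.88945670709896}
[[-0.85  -0.45   0.275  0.819]
 [ 0.527 -0.735  0.426  0.515]
 [ 0.01   0.507  0.862  1.073]]
side {'fx': 396.34893961815726, 'fy': 396.34893961815726, 'cx': 257.5886608707862, 'cy': 186.29876014007965}
[[ 0.983  0.124 -0.137  0.394]
 [-0.184  0.599 -0.779 -0.694]
 [-0.015  0.791  0.612  0.68 ]]
wrist {'fx': 327.9384144621654, 'fy': 327.9384144621654, 'cx': 251.39641605350465, 'cy': 195.7151559050407}
[[ 0.31  -0.915 -0.257  0.122]
 [ 0.951  0.298  0.085  0.618]
 [-0.001 -0.271  0.963  0.384]]
{'time': 0.15, 'joint_positions': array([-1.27863433,  0.33274625, -0.06467324,  1.46073439,  0.02158891,
        1.34990588, -0.08850711]), 'joint_vel': array([-0.00296069, -0.00293351,  0.00088534, -0.00169957,  0.000881  ,
       -0.00070694,  0.00172066]), 'joint_torque': array([ 6.54145879e-04, -6.23635554e+01,  2.47068121e-02, -3.90138209e+01,
       -6.13499503e-02,  3.72280239e-02,  9.97659504e-05]), 'ee_pos': array([0.19342236, 0.59403672, 0.2439311 ]), 'eef_rot': array([ 1.56741087e-01,  9.87639575e-01, -5.45886589e-04, -6.40389672e-05]), 'ft_force': array([-0.08896857, -0.65366237, -0.64479168]), 'torque': array([-0.01320629, -0.04172488,  0.05122761]), 'width': 0.08731555253060719} 0.022
```

View pics/scene0.png

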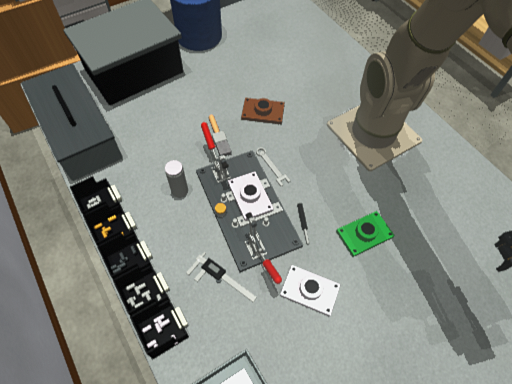

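View pics/side0.png

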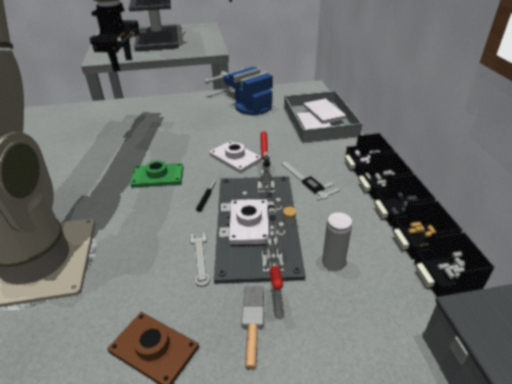

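The scene view shows the white cover on the fixture at about (250,193). Look-alikes are the white spare off the fixture at (311,289), green at (365,232) and brown at (263,110). I choose (250,193), and will check it in a crop with both views side by side.

```bash
python3 - <<'E'
from h import *
a=cv2.imread('pics/scene0.png')[110:290,180:310]; b=cv2.imread('pics/side0.png')[120:325,200:320]
a=cv2.resize(a,None,fx=3.2,fy=3.2,interpolation=cv2.INTER_CUBIC); b=cv2.resize(b,None,fx=2.9,fy=2.9,interpolation=cv2.INTER_CUBIC)
H=600; o=np.zeros((H,a.shape[1]+b.shape[1],3),np.uint8); o[:a.shape[0],:a.shape[1]]=a; o[:b.shape[0],a.shape[1]:]=b[:H]
print(o.shape,a.shape); cv2.imwrite('pics/crop1.png',o)
E
```

```text
(600, 764, 3) (576, 416, 3)
```

View pics/crop1.png

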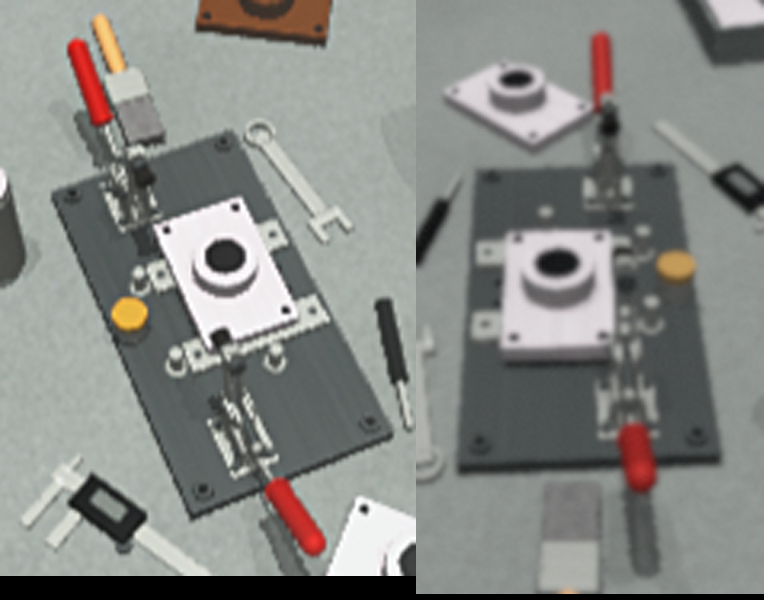

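Crop: fixture, cover on the rails (boss at (224,258) left panel), both red handles open; the white spare lies off the fixture. Choice confirmed. The pins and plate corners are clear in both views, so I fit the poses.

```bash
cat > fit.py <<'E'
from h import *
from scipy.optimize import least_squares
S=lambda L:[(180+u/3.2,110+v/3.2) for u,v in L]
D=lambda L:[(200+(u-416)/2.9,120+v/2.9) for u,v in L]
def Tw(q,P): 
    P=np.array(P,float); c,s=np.cos(q[2]),np.sin(q[2]); return np.c_[q[0]+c*P[:,0]-s*P[:,1],q[1]+s*P[:,0]+c*P[:,1],P[:,2]+(q[3] if len(q)>3 else 0)]
def fit(P,views,z=True):
    f=lambda q:np.concatenate([(proj(c,Tw(q,P))-np.array(uv)).ravel() for c,uv in views])
    s=least_squares(f,[.5,0,0,0] if z else [.5,0,0],loss='soft_l1'); return s.x,f(s.x).round(1)
def tri(obs):
    f=lambda p:np.concatenate([(proj(c,p)-np.array(uv)).ravel() for c,uv in obs])
    s=least_squares(f,[.5,0,.05]); return s.x,f(s.x).round(1)
E
python3 - <<'E'
from fit import *
np.set_printoptions(suppress=True,precision=4)
cs,cd=load('scene0'),load('side0')
P=[(.092,-.18,.015),(-.102,-.18,.015),(-.102,.18,.015),(.092,.18,.015),(.051,-.045,.042),(.051,.045,.042),(-.033,.076,.042)]
F,e=fit(P,[(cs,S([(53,196),(232,131),(391,434),(192,512),(140,272),(178,353),(276,346)])),(cd,D([(720,458),(460,463),(474,170),(672,166),(652,298),(643,228),(545,209)]))]);print('fix',F,e)
C=[(.045,-.07,.039),(-.045,-.07,.039),(-.045,.07,.039),(.045,.07,.039),(0,0,.063)]
K,e=fit(C,[(cs,S([(155,213),(238,197),(299,318),(217,345),(224,256)])),(cd,D([(613,347),(503,347),(503,231),(612,231),(557,263)]))]);print('cov',K,e)
c,s=np.cos(F[2]),np.sin(F[2]);d=K[:2]-F[:2];print('cover in fixture',c*d[0]+s*d[1],-s*d[0]+c*d[1],K[2]-F[2])
for n,a,b in [('R',(79,49),(640,478)),('L',(313,544),(601,41))]:
    p,e=tri([(cs,S([a])),(cd,D([b]))]);d=p[:2]-F[:2];print(n,p,e,'fix',c*d[0]+s*d[1],-s*d[0]+c*d[1])
np.save('F.npy',F)
E
```

```text
fix [ 0.5195  0.0216 -0.1471 -0.0025] [-1.1 -1.3 -0.4 -0.5  0.7 -0.4 -0.5  1.2 -0.8  0.5 -1.1  0.3 -0.4  1.1
  0.1 -2.  -1.6 -0.1 -0.1 -0.3 -0.1 -1.2 -0.8  1.1 -0.6  0.8 -0.2  0.9]
cov [ 0.4925  0.0058 -0.1741 -0.0018] [-1.1  3.6  0.6 -0.5 -0.3 -0.8 -3.5  0.9 -0.1 -0.1  0.1 -0.7 -1.7  0.
  0.9  0.5 -1.3 -0.2 -0.5  0.2]
cover in fixture -0.024372225525242274 -0.01955418920017928 -0.027046381623457377
R [ 0.5039 -0.2469  0.0985] [-0.9  0.2 -0.5 -0.1] fix 0.02392243369153887 -0.267918341999683
L [0.5843 0.2825 0.101 ] [-0.5  0.1 -0.5 -0.1] fix 0.025884080447094705 0.26756548917732165
```

```bash
cat >> h.py <<'E'
F=np.array([.5195,.0216,-.1471])
def where():
    s=r.read_state(); c,n=np.cos(F[2]),np.sin(F[2]); d=s['ee_pos'][:2]-F[:2]
    A=R.from_quat(s['eef_rot']).as_matrix(); yaw=np.arctan2(A[1,1],A[0,1])-np.pi/2-F[2]
    f=s['ft_force']; print('t %.2f fix x %.1f y %.1f z %.1f mm yawerr %.3f w %.3f Ffix %.1f %.1f %.1f'%(s['time'],1e3*(c*d[0]+n*d[1]),1e3*(-n*d[0]+c*d[1]),1e3*s['ee_pos'][2],yaw,s['width'],c*f[0]+n*f[1],-n*f[0]+c*f[1],f[2]))
E
python3 - <<'E'
from h import *
where(); cs,cd=load('scene0'),load('side0')
p=np.array([onplane(cs,(174,166),.13)[0],onplane(cd,(340,222),.13)[0]]);print(p)
E
```

```text
t 0.15 fix x -406.5 y 518.5 z 243.9 mm yawerr -0.168 w 0.087 Ffix 0.0 -0.7 -0.6
[[ 0.65519801 -0.13714654  0.13      ]
 [ 0.65823129 -0.14284537  0.13      ]]
```

```bash
python3 -m jog '[[0,0,0,-0.084,1],[0,0,0,-0.084,1],[-4,-2.5,0,0,1],[-4,-2.5,0,0,1],[-4,-2.5,0,0,1],[-4,-2.5,0,0,1],[-4,-2.5,0,0,1],[-4,-2.5,0,0,1],[-4,-2.5,0,0,1],[0,0,0,0,1]]' 10; python3 -c "from h import *;where()"
```

```text
time: 1.15
ee_pos: [0.4531, 0.3732, 0.2401]
eef_rot: [0.067, 0.998, -0.003, -0.002]
ft_force: [-1.1, -0.6, -0.4]
width: 0.0149
t 1.15 fix x -117.2 y 338.1 z 240.1 mm yawerr 0.013 w 0.015 Ffix -1.0 -0.8 -0.4
```

```bash
python3 -m jog '[[-0.9,-4.8,0,0.013,1],[-0.9,-4.8,0,0,1],[-0.9,-4.8,0,0,1],[-0.9,-4.8,0,0,1],[-0.9,-4.8,0,0,1],[-0.9,-4.8,0,0,1],[-0.9,-4.8,0,0,1],[-0.9,-4.8,0,0,1],[-0.9,-4.8,0,0,1],[-0.5,-3,0,0,1]]'; python3 -m jog '[[0,0,0,0,1],[0,0,0,0,1],[0,0,0,0,1],[0,0,0,0,1],[0,0,0,0,1],[0,0,0,0,1],[0,0,0,0,1],[0,0,0,0,1],[0,0,0,0,1],[0,0,0,0,1]]';python3 -c "from h import *;where()"
```

```text
time: 2.15
ee_pos: [0.4675, -0.1007, 0.2402]
eef_rot: [0.072, 0.997, -0.002, -0.002]
ft_force: [0.1, 0.4, -0.5]
width: 0.0005
time: 3.15
ee_pos: [0.4671, -0.1002, 0.2397]
eef_rot: [0.072, 0.997, -0.002, -0.003]
ft_force: [0.2, 0.8, 0.5]
width: 0.0004
t 3.15 fix x -33.9 y -128.2 z 239.7 mm yawerr 0.003 w 0.000 Ffix 0.1 0.8 0.5
```

```bash
python3 -c "from h import *;snap('wrist','wrist1')"; python3 -m jog '[[0,0,2.5,0,1],[0,0,2.5,0,1],[0,0,2.5,0,1],[0,0,2.5,0,1],[0,0,2.5,0,1],[0,0,2,0,1],[0,0,2,0,1],[0,0,1.2,0,1],[0,0,0.5,0,1],[0,0,0,0,1]]'; python3 -c "from h import *;where()"
```

```text
time: 4.2
ee_pos: [0.4679, -0.1016, 0.0526]
eef_rot: [0.072, 0.997, -0.002, -0.001]
ft_force: [-0.1, -1.1, 0.0]
width: 0.0007
t 4.20 fix x -33.0 y -129.4 z 52.6 mm yawerr 0.002 w 0.001 Ffix 0.0 -1.1 0.0
```

View pics/wrist1.png

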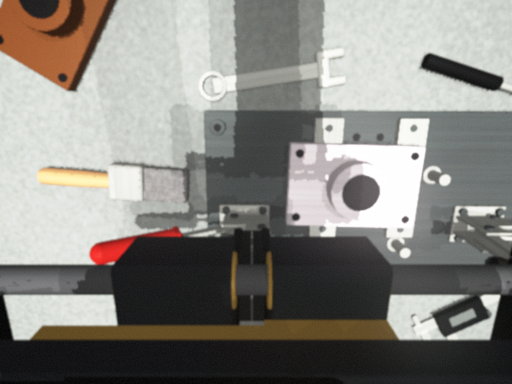

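The wrist view shows the cover (corners about (288,143), (424,145), (417,235), (287,226)), the side pin at (440,176) and a back pin at (400,247), with gaps still open to both. Next is the sideways push.

```bash
python3 -m jog '[[0,0.8,0.1,0,1],[0,0.8,0.1,0,1],[0,0.5,0,0,1],[0,0.5,0,0,1],[0,0.4,0,0,1],[0,0.4,0,0,1],[0,0.4,0,0,1],[0,0.3,0,0,1],[0,0.2,0,0,1],[0,0,0,0,1]]'; python3 -c "from h import *;where()"
```

```text
time: 5.2
ee_pos: [0.4766, -0.0554, 0.0532]
eef_rot: [0.072, 0.997, -0.002, 0.002]
ft_force: [0.1, -0.1, 0.8]
width: 0.0005
t 5.20 fix x -31.1 y -82.4 z 53.2 mm yawerr 0.002 w 0.001 Ffix 0.1 -0.1 0.8
```

```bash
python3 -c "
from h import *
snap('side','side1')
a=cv2.imread('pics/side1.png')[150:300,190:330];cv2.imwrite('pics/c2.png',cv2.resize(a,None,fx=4,fy=4,interpolation=cv2.INTER_CUBIC))"
```

```text
(no output)
```

View pics/c2.png

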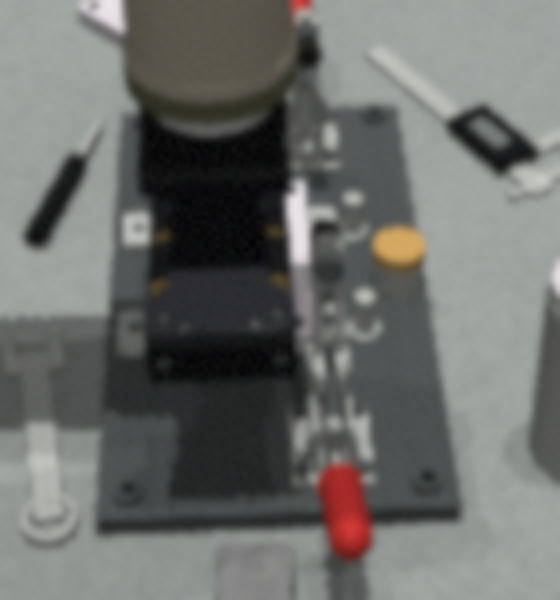

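The side view shows the gripper hiding the cover's middle, so force is the guide here. I'll creep on.

```bash
python3 -m jog '[[0.05,0.1,0,0,1],[0.05,0.1,0,0,1],[0,0.1,0,0,1],[0,0.1,0,0,1],[0,0.1,0,0,1],[0,0.1,0,0,1],[0,0.1,0,0,1],[0,0.1,0,0,1],[0,0.1,0,0,1],[0,0.1,0,0,1]]'; python3 -c "from h import *;where()"
```

```text
time: 6.25
ee_pos: [0.476, -0.0534, 0.0533]
eef_rot: [0.077, 0.997, -0.006, 0.001]
ft_force: [-0.4, -5.2, 1.1]
width: 0.0002
t 6.25 fix x -32.1 y -80.6 z 53.3 mm yawerr -0.006 w 0.000 Ffix 0.3 -5.2 1.1
```

Firm stop on the side pin (5.2 N at y −80.6). Next I go round to the front.

```bash
python3 -m jog '[[0,-1.5,0,0,1],[0,-1,0,0,1],[4,0,0,0,1],[3.8,0,0,0,1],[1,2,0,0,1],[0,4,0,0,1],[0,3.5,0,0,1],[0,1,0,0,1],[0,0,0,0,1],[0,0,0,0,1]]'; python3 -c "from h import *;where()"
```

```text
time: 7.25
ee_pos: [0.3983, 0.0412, 0.0516]
eef_rot: [0.078, 0.997, -0.005, 0.002]
ft_force: [0.2, 0.9, 0.3]
width: 0.0004
t 7.25 fix x -122.7 y 1.6 z 51.6 mm yawerr -0.010 w 0.000 Ffix 0.1 0.9 0.3
```

```bash
python3 -m jog '[[-1.5,0,0,-0.01,1],[-1.5,0,0,0,1],[-0.8,0,0,0,1],[-0.4,0,0,0,1],[-0.4,0,0,0,1],[-0.4,0,0,0,1],[-0.4,0,0,0,1],[-0.3,0,0,0,1],[-0.2,0,0,0,1],[-0.1,0,0,0,1]]'; python3 -c "from h import *;where()"; python3 -m jog '[[-0.1,0,0,0,1],[-0.1,0,0,0,1],[-0.1,0,0,0,1],[-0.1,0,0,0,1],[-0.1,0,0,0,1],[-0.1,0,0,0,1],[-0.1,0,0,0,1],[-0.1,0,0,0,1],[-0.1,0,0,0,1],[-0.1,0,0,0,1]]'; python3 -c "from h import *;where()"
```

```text
time: 8.25
ee_pos: [0.4567, 0.0257, 0.0507]
eef_rot: [0.077, 0.997, -0.006, -0.001]
ft_force: [-1.5, 1.0, 1.8]
width: 0.0007
t 8.25 fix x -62.7 y -5.2 z 50.7 mm yawerr -0.006 w 0.001 Ffix -1.6 0.8 1.8
time: 9.25
ee_pos: [0.4642, 0.0245, 0.0499]
eef_rot: [0.076, 0.997, -0.006, -0.005]
ft_force: [-6.7, 1.3, 3.0]
width: 0.0004
t 9.25 fix x -55.1 y -5.2 z 49.9 mm yawerr -0.006 w 0.000 Ffix -6.8 0.3 3.0
```

Home in x (−55.1, 6.8 N). Next a repeat nudge in y at the side pin's x, since the x push may have dragged it.

```bash
python3 -m jog '[[2,0,-0.1,0,1],[3,0,0,-0.006,1],[0,-4,0,0,1],[0,-4,0,0,1],[0,-3,0,0,1],[-3,0,0,0,1],[-3,0,0,0,1],[-1,0,0,0,1],[0,0,0,0,1],[0,0,0,0,1]]'; python3 -c "from h import *;where()"
```

```text
time: 10.25
ee_pos: [0.4718, -0.0912, 0.0542]
eef_rot: [0.073, 0.997, -0.006, 0.001]
ft_force: [-0.9, 0.4, 0.3]
width: 0.0006
t 10.25 fix x -30.7 y -118.5 z 54.2 mm yawerr 0.002 w 0.001 Ffix -1.0 0.2 0.3
```

```bash
python3 -m jog '[[0.3,1,0.1,0,1],[0,1,0.1,0,1],[0,0.6,0,0,1],[0,0.4,0,0,1],[0,0.2,0,0,1],[0,0.1,0,0,1],[0,0.1,0,0,1],[0,0.1,0,0,1],[0,0.1,0,0,1],[0,0.1,0,0,1]]'; python3 -c "from h import *;where()"; python3 -m jog '[[0,0.1,0,0,1],[0,0.1,0,0,1],[0,0.1,0,0,1],[0,0.1,0,0,1],[0,0.1,0,0,1],[0,0.1,0,0,1],[0,0.1,0,0,1],[0,0.1,0,0,1],[0,0.1,0,0,1],[0,0,0,0,1]]'; python3 -c "from h import *;where()"
```

```text
time: 11.25
ee_pos: [0.4709, -0.0526, 0.0515]
eef_rot: [0.073, 0.997, -0.007, -0.0]
ft_force: [-1.5, -4.4, 1.3]
width: 0.0006
t 11.25 fix x -37.2 y -80.5 z 51.5 mm yawerr 0.001 w 0.001 Ffix -0.9 -4.6 1.3
time: 12.25
ee_pos: [0.4709, -0.0526, 0.0516]
eef_rot: [0.079, 0.997, -0.011, -0.001]
ft_force: [-0.2, -0.0, -0.4]
width: 0.0004
t 12.25 fix x -37.2 y -80.5 z 51.6 mm yawerr -0.010 w 0.000 Ffix -0.2 -0.0 -0.4
```

```bash
python3 -m jog '[[0,-2,0,-0.01,1],[2,-0.5,0,0,1],[3,0,0,0,1],[1,3,0,0,1],[0,4,0,0,1],[0,2.2,0,0,1],[-1,0,0,0,1],[-0.5,0,0,0,1],[0,0,0,0,1],[0,0,0,0,1]]'; python3 -c "from h import *;where()"
```

```text
time: 13.25
ee_pos: [0.4365, 0.0236, 0.0507]
eef_rot: [0.075, 0.997, -0.008, 0.001]
ft_force: [-0.2, -0.5, -0.5]
width: 0.0004
t 13.25 fix x -82.4 y -10.2 z 50.7 mm yawerr -0.003 w 0.000 Ffix -0.1 -0.5 -0.5
```

```bash
python3 -m jog '[[-0.9,0.5,0,0,1],[-0.6,0.4,0,0,1],[-0.4,0,0,0,1],[-0.3,0,0,0,1],[-0.2,0,0,0,1],[-0.1,0,0,0,1],[-0.1,0,0,0,1],[-0.1,0,0,0,1],[-0.1,0,0,0,1],[-0.1,0,0,0,1]]'; python3 -c "from h import *;where()"; python3 -m jog '[[2,0,0,0,1],[3,0,0,0,1],[0,0,-3,0,1],[0,-3,-4,0,1],[0,-4,-4,0,1],[0,-4,-4,0,1],[0,-4,0,0,1],[0,-4,0,0,1],[0,-4,0,0,1],[0,-4,0,0,1]]'; python3 -c "
from h import *
where();snap('scene','scene2');snap('side','side2');snap('wrist','wrist2')
a=cv2.imread('pics/scene2.png')[110:290,180:310]; b=cv2.imread('pics/side2.png')[120:325,200:320]
a=cv2.resize(a,None,fx=3.2,fy=3.2,interpolation=cv2.INTER_CUBIC); b=cv2.resize(b,None,fx=2.9,fy=2.9,interpolation=cv2.INTER_CUBIC)
o=np.zeros((600,a.shape[1]+b.shape[1],3),np.uint8); o[:576,:416]=a; o[:b.shape[0],416:]=b[:600]
cv2.imwrite('pics/c3.png',o)"
```

```text
time: 14.25
ee_pos: [0.4645, 0.0272, 0.0493]
eef_rot: [0.076, 0.997, -0.009, -0.004]
ft_force: [-5.1, 1.5, 3.0]
width: 0.0006
t 14.25 fix x -55.2 y -2.5 z 49.3 mm yawerr -0.005 w 0.001 Ffix -5.3 0.8 3.0
time: 15.25
ee_pos: [0.3767, -0.2272, 0.2028]
eef_rot: [0.071, 0.997, -0.009, 0.002]
ft_force: [0.5, -0.2, 0.4]
width: 0.0007
t 15.25 fix x -104.7 y -267.1 z 202.8 mm yawerr 0.004 w 0.001 Ffix 0.5 -0.1 0.4
```

View pics/c3.png

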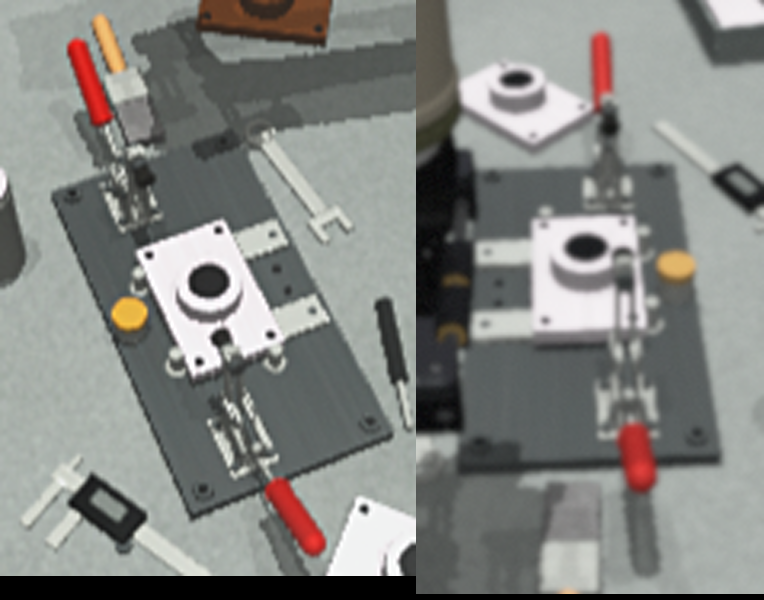

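The cover touches both back pins ((138,280), (177,358) left panel) and the side pin (275,358). Numeric check:

```bash
python3 - <<'E'
from fit import *
cs,cd=load('scene2'),load('side2')
C=[(.045,-.07,.039),(-.045,-.07,.039),(-.045,.07,.039),(.045,.07,.039),(0,0,.063)]
K,e=fit(C,[(cs,S([(136,250),(222,221),(285,345),(194,379),(208,281)])),(cd,D([(647,330),(531,331),(531,217),(636,216),(586,247)]))]);
c,s=np.cos(F[2]),np.sin(F[2]);d=K[:2]-F[:2];print(K,e.round(1),'in fixture',c*d[0]+s*d[1],-s*d[0]+c*d[1],K[2]-F[2])
E
```

```text
[ 0.51987413  0.02219487 -0.1557598  -0.0035549 ] [-0.6  0.7  0.3  0.  -0.5 -0.7 -1.1 -0.4 -0.2  0.8 -0.9 -1.2  0.1 -0.4
  0.4  0.7 -1.   0.  -0.4  0.4] in fixture 0.0002829024387468726 0.0006432823634223224 -0.008659804062803061
```

Cover home within measurement (0.3, 0.6 mm). Next, the right handle: go outside it, then down.

```bash
python3 -m jog '[[0,-3,0,0,1],[0,-2.3,0,0.004,1],[-4,0,0,0,1],[-4,0,0,0,1],[-4,0,0,0,1],[-1,0,2,0,1],[0,0,3,0,1],[0,0,3,0,1],[0,0,1.5,0,1],[0,0,0,0,1]]'; python3 -c "from h import *;where()"
```

```text
time: 16.4
ee_pos: [0.5099, -0.2928, 0.1039]
eef_rot: [0.068, 0.998, -0.006, 0.005]
ft_force: [-0.3, 0.3, 0.3]
width: 0.0002
t 16.40 fix x 36.5 y -312.4 z 103.9 mm yawerr 0.010 w 0.000 Ffix -0.3 0.2 0.3
```

```bash
python3 -m jog '[[0.8,0,0,0.01,1],[0.3,1,0,0,1],[0,1,0,0,1],[0,0.5,-0.3,0,1],[0,0.5,-0.6,0,1],[0,0.5,-0.6,0,1],[0,0.5,-0.6,0,1],[0,0.5,-0.5,0,1],[0,0.5,-0.5,0,1],[0,0.5,-0.4,0,1]]'; python3 -c "from h import *;where()"
```

```text
time: 17.4
ee_pos: [0.5071, -0.2437, 0.1516]
eef_rot: [0.078, 0.997, -0.014, 0.012]
ft_force: [-1.9, -4.8, 3.8]
width: 0.0002
t 17.40 fix x 26.6 y -264.2 z 151.6 mm yawerr -0.009 w 0.000 Ffix -1.2 -5.1 3.8
```

```bash
python3 -m jog '[[0,0.3,0.5,0,1],[0,0.5,0.3,0,1],[0,0.5,0,0,1],[0,0.5,0,0,1],[0,0.5,-0.1,0,1],[0,0.5,-0.2,0,1],[0,0.5,-0.2,0,1],[0,0.5,-0.2,0,1],[0,0.5,-0.1,0,1],[0,0.5,-0.1,0,1]]'; python3 -c "from h import *;where()"
```

```text
time: 18.4
ee_pos: [0.5174, -0.1942, 0.1567]
eef_rot: [0.078, 0.997, -0.016, 0.016]
ft_force: [-0.6, -1.3, 1.7]
width: 0.0004
t 18.40 fix x 29.6 y -213.8 z 156.7 mm yawerr -0.009 w 0.000 Ffix -0.4 -1.4 1.7
```

```bash
python3 -m jog '[[0.1,0.5,-0.2,0,1],[0.1,0.5,-0.1,0,1],[0.1,0.5,-0.1,0,1],[0,0.5,-0.1,0,1],[0,0.5,0,0,1],[0,0.5,0,0,1],[0,0.5,0,0,1],[0,0.3,0,0,1],[0,0.2,0,0,1],[0,0.1,0,0,1]]'; python3 -c "from h import *;where()"; python3 -m jog '[[0,0.1,0,0,1],[0,0.1,0,0,1],[0,0.1,0,0,1],[0,0.1,0,0,1],[0,0.1,0,0,1],[0,0.1,0,0,1],[0,0.1,0,0,1],[0,0.1,0,0,1],[0,0.1,0,0,1],[0,0,0,0,1]]'; python3 -c "from h import *;where()"
```

```text
time: 19.4
ee_pos: [0.5201, -0.1514, 0.1603]
eef_rot: [0.078, 0.997, -0.017, 0.016]
ft_force: [-0.3, -5.0, 1.7]
width: 0.0002
t 19.40 fix x 25.9 y -171.0 z 160.3 mm yawerr -0.011 w 0.000 Ffix 0.5 -5.0 1.7
time: 20.4
ee_pos: [0.5199, -0.1517, 0.1605]
eef_rot: [0.083, 0.996, -0.023, 0.016]
ft_force: [-0.5, -1.8, 0.2]
width: 0.0002
t 20.40 fix x 25.8 y -171.4 z 160.5 mm yawerr -0.021 w 0.000 Ffix -0.2 -1.8 0.2
```

```bash
python3 -m jog '[[0,0.3,0,-0.01,1],[0,0.3,0,-0.01,1],[0,0.3,0,0,1],[0,0.3,0,0,1],[0,0.3,0,0,1],[0,0.3,0,0,1],[0,0.3,0,0,1],[0,0.3,0,0,1],[0,0.3,0,0,1],[0,0.3,0,0,1]]'; python3 -c "from h import *;where();snap('side','side3')
a=cv2.imread('pics/side3.png')[170:320,200:350];cv2.imwrite('pics/c4.png',cv2.resize(a,None,fx=4,fy=4,interpolation=cv2.INTER_CUBIC))"
```

```text
time: 21.4
ee_pos: [0.5199, -0.1514, 0.1609]
eef_rot: [0.086, 0.995, -0.041, 0.018]
ft_force: [-0.9, -13.3, 1.4]
width: 0.0001
t 21.40 fix x 25.8 y -171.0 z 160.9 mm yawerr -0.026 w 0.000 Ffix 1.0 -13.3 1.4
```

Blocked at 13 N without moving, so the right handle is at its stop. Back off and lift.

```bash
python3 -m jog '[[0,-2,0,0.01,1],[0,-2,0,0.01,1],[1,0,-2,0,1],[2,0,-3,0,1],[3,0,-3,0,1],[4,0,0,0,1],[3,0,0,0,1],[2,0,0,0,1],[0,0,0,0,1],[0,0,0,0,1]]'; python3 -c "
from h import *
where();A=R.from_quat(r.read_state()['eef_rot']).as_matrix();print(A.round(3));snap('scene','scene4');snap('side','side4')
a=cv2.imread('pics/scene4.png')[110:290,180:310]; b=cv2.imread('pics/side4.png')[120:325,200:320]
a=cv2.resize(a,None,fx=3.2,fy=3.2,interpolation=cv2.INTER_CUBIC); b=cv2.resize(b,None,fx=2.9,fy=2.9,interpolation=cv2.INTER_CUBIC)
o=np.zeros((600,a.shape[1]+b.shape[1],3),np.uint8); o[:576,:416]=a; o[:b.shape[0],416:]=b[:600]
cv2.imwrite('pics/c5.png',o)"
```

```text
time: 22.45
ee_pos: [0.3594, -0.15, 0.2385]
eef_rot: [0.091, 0.995, -0.04, 0.018]
ft_force: [-0.5, -0.1, -0.4]
width: 0.0005
t 22.45 fix x -133.3 y -193.2 z 238.5 mm yawerr -0.037 w 0.000 Ffix -0.5 -0.2 -0.4
[[-0.983  0.183  0.028]
 [ 0.18   0.98  -0.082]
 [-0.043 -0.076 -0.996]]
```

View pics/c5.png

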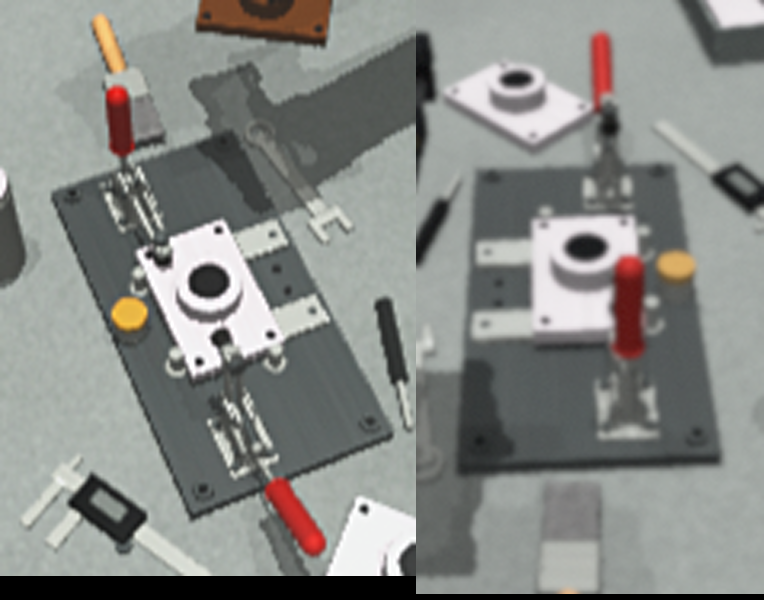

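The right handle stands upright at (117,110), its arm down on the cover by the right back pin, and the cover has not moved. Crossing to the left side.

```bash
python3 -m jog '[[0,4.5,-0.4,-0.037,1],[0,4.8,-0.4,0,1],[0,4.8,-0.4,0,1],[0,4.8,-0.4,0,1],[0,4.8,-0.4,0,1],[0,4.8,-0.4,0,1],[0,4.8,-0.4,0,1],[0,4.8,-0.4,0,1],[0,4.8,-0.4,0,1],[0,4.8,-0.4,0,1]]'; python3 -c "from h import *;where()"
```

```text
time: 23.55
ee_pos: [0.439, 0.3354, 0.2356]
eef_rot: [0.077, 0.996, -0.043, 0.014]
ft_force: [1.4, -1.2, 1.1]
width: 0.0006
t 23.55 fix x -125.6 y 298.6 z 235.6 mm yawerr -0.009 w 0.001 Ffix 1.5 -1.0 1.1
```

```bash
python3 -m jog '[[-3,2,0,0,1],[-4,0.5,0,0,1],[-4,0,0,0,1],[-3,0,0,0,1],[-0.5,0,1,0,1],[0,0.5,3,0,1],[0,0.3,3,0,1],[0,0.2,3,0,1],[0,0.2,2,0,1],[0,0,0,0,1]]'; python3 -c "from h import *;where()"
```

```text
time: 24.55
ee_pos: [0.5915, 0.3558, 0.0933]
eef_rot: [0.066, 0.997, -0.05, 0.008]
ft_force: [-0.2, 0.4, -0.7]
width: 0.0005
t 24.55 fix x 22.3 y 341.2 z 93.3 mm yawerr 0.014 w 0.000 Ffix -0.2 0.4 -0.7
```

```bash
python3 -m jog '[[-0.2,-2,0,0.014,1],[-0.1,-2,-0.2,0,1],[0,-0.8,0,0,1],[0,-0.5,0,0,1],[0,-0.5,-0.4,0,1],[0,-0.5,-0.5,0,1],[0,-0.5,-0.5,0,1],[0,-0.5,-0.4,0,1],[0,-0.5,-0.4,0,1],[0,-0.5,-0.3,0,1]]'; python3 -c "from h import *;where()"
```

```text
time: 25.55
ee_pos: [0.5816, 0.2895, 0.1341]
eef_rot: [0.066, 0.997, -0.042, 0.012]
ft_force: [1.2, 7.4, 3.5]
width: 0.0002
t 25.55 fix x 22.2 y 274.1 z 134.1 mm yawerr 0.014 w 0.000 Ffix 0.1 7.5 3.5
```

```bash
python3 -m jog '[[-0.1,-0.5,-0.2,0.014,1],[-0.1,-0.5,-0.3,0,1],[0,-0.5,-0.2,0,1],[0,-0.5,-0.2,0,1],[0,-0.5,-0.1,0,1],[0,-0.5,-0.1,0,1],[0,-0.5,-0.1,0,1],[0,-0.5,-0.1,0,1],[0,-0.5,0,0,1],[0,-0.5,0,0,1]]'; python3 -c "from h import *;where()"
```

```text
time: 26.55
ee_pos: [0.5756, 0.2386, 0.1544]
eef_rot: [0.072, 0.996, -0.041, 0.013]
ft_force: [0.5, 2.1, 0.4]
width: 0.0003
t 26.55 fix x 23.7 y 222.9 z 154.4 mm yawerr 0.002 w 0.000 Ffix 0.2 2.1 0.4
```

```bash
python3 -m jog '[[-0.1,-0.5,-0.1,0,1],[0,-0.5,-0.1,0,1],[0,-0.5,-0.1,0,1],[0,-0.5,0,0,1],[0,-0.5,0,0,1],[0,-0.5,0,0,1],[0,-0.5,0,0,1],[0,-0.5,0,0,1],[0,-0.4,0,0,1],[0,-0.2,0,0,1]]'; python3 -c "from h import *;where()"; python3 -m jog '[[0,-0.2,0,0,1],[0,-0.2,0,0,1],[0,-0.2,0,0,1],[0,-0.2,0,0,1],[0,-0.2,0,0,1],[0,-0.2,0,0,1],[0,-0.2,0,0,1],[0,-0.2,0,0,1],[0,-0.2,0,0,1],[0,-0.2,0,0,1]]'; python3 -c "from h import *;where()"
```

```text
time: 27.55
ee_pos: [0.5691, 0.188, 0.1614]
eef_rot: [0.073, 0.996, -0.041, 0.012]
ft_force: [0.0, 0.6, 0.6]
width: 0.0003
t 27.55 fix x 24.7 y 171.8 z 161.4 mm yawerr 0.000 w 0.000 Ffix -0.1 0.6 0.6
time: 28.55
ee_pos: [0.5677, 0.1823, 0.1618]
eef_rot: [0.066, 0.997, -0.032, 0.016]
ft_force: [3.4, 7.1, -3.2]
width: 0.0004
t 28.55 fix x 24.1 y 166.1 z 161.8 mm yawerr 0.014 w 0.000 Ffix 2.3 7.5 -3.2
```

```bash
python3 -m jog '[[0,2,0,0,1],[0,2.5,0,0,1],[0,1,-2,0,1],[2,0,-3,0,1],[3,0,-3,0,1],[4,0,0,0,1],[4,0,0,0,1],[4,0,0,0,1],[2,0,0,0,1],[0,0,0,0,1]]'; python3 -c "
from h import *
where();snap('scene','scene6');snap('side','side6')
a=cv2.imread('pics/scene6.png')[110:290,180:310]; b=cv2.imread('pics/side6.png')[120:325,200:320]
a=cv2.resize(a,None,fx=3.2,fy=3.2,interpolation=cv2.INTER_CUBIC); b=cv2.resize(b,None,fx=2.9,fy=2.9,interpolation=cv2.INTER_CUBIC)
o=np.zeros((600,a.shape[1]+b.shape[1],3),np.uint8); o[:576,:416]=a; o[:b.shape[0],416:]=b[:600]
cv2.imwrite('pics/c7.png',o)"
```

```text
time: 29.55
ee_pos: [0.3754, 0.2796, 0.232]
eef_rot: [0.063, 0.997, -0.034, 0.015]
ft_force: [-0.0, 0.6, 0.1]
width: 0.001
t 29.55 fix x -180.4 y 234.1 z 232.0 mm yawerr 0.021 w 0.001 Ffix -0.1 0.5 0.1
```

View pics/c7.png

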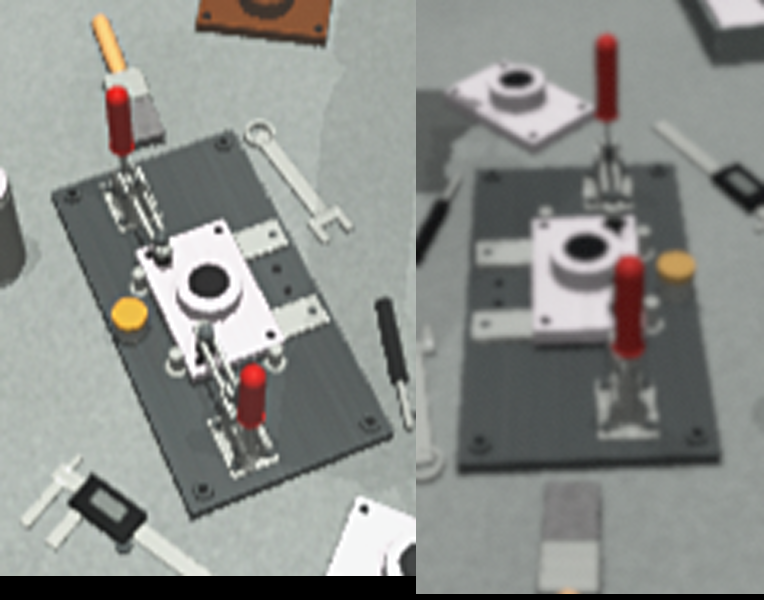

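Both handles are upright (tips (117,95) and (253,372) left panel), both arms lie over the cover, and the bystanders look unmoved. One numeric check before handing in.

```bash
python3 - <<'E'
from fit import *
cs,cd=load('scene6'),load('side6')
c,s=np.cos(F[2]),np.sin(F[2])
for n,a,b in [('R',(117,96),(629,266)),('L',(253,374),(606,42))]:
    p,e=tri([(cs,S([a])),(cd,D([b]))]);d=p[:2]-F[:2];y=-s*d[0]+c*d[1]
    print(n,'fix',c*d[0]+s*d[1],y,p[2],e,'angle',np.arctan2(abs(y)-.147,p[2]-.028))
C=[(.045,-.07,.039),(-.045,-.07,.039),(-.045,.07,.039),(.045,.07,.039),(0,0,.063)]
m=lambda n,sl:cv2.imread(f'pics/{n}.png')[sl].astype(int)
for A,B,t in [('scene2','scene6','scene'),('side2','side6','side')]:
    cam=load(B); K=(F[0],F[1],F[2]); uv=proj(cam,Tw(K,C)).round(1); print(t,uv.tolist())
# cover shift since seated: correlate front half + boss patch
for A,B,x,y,w,h in [('scene2','scene6',236,185,26,30),('side2','side6',240,195,24,40)]:
    a=cv2.imread(f'pics/{A}.png',0)[y:y+h,x:x+w].astype(np.float32);b=cv2.imread(f'pics/{B}.png',0)[y:y+h,x:x+w].astype(np.float32)
    print(A,cv2.phaseCorrelate(a,b,cv2.createHanningWindow((w,h),cv2.CV_32F)))
E
```

```text
R fix 0.024947293880459926 -0.14733163296535087 0.16875869257223364 [-0.5  0.1 -0.4 -0.1] angle 0.0023560346126410138
L fix 0.024846275762434002 0.14628421029744018 0.17046747287890462 [-0.5  0.1 -0.5 -0.1] angle -0.005024190191029143
scene [[221.7, 188.2], [249.5, 178.2], [268.8, 216.1], [239.8, 227.3], [244.8, 197.8]]
side [[278.9, 231.5], [239.8, 233.0], [239.7, 194.7], [274.6, 193.5], [258.1, 204.6]]
scene2 ((0.5462505990201052, 0.004851095516556825), 0.9875846977587099)
side2 ((-0.17033815805496566, -0.08267993372680493), 0.870919435719649)
```

```bash
python3 - <<'E'
from h import *
for A,B,x,y,w,h in [('scene2','scene6',232,176,26,28),('scene4','scene6',236,186,20,22),('scene4','scene6',240,174,24,24),('scene4','scene6',255,200,16,20),('side4','side6',236,190,22,50),('scene0','scene6',275,150,20,20)]:
    a,b=[cv2.imread(f'pics/{q}.png',0)[y:y+h,x:x+w].astype(np.float32) for q in (A,B)]
    print(A,x,y,np.round(cv2.phaseCorrelate(a,b,cv2.createHanningWindow((w,h),cv2.CV_32F))[0],2),np.abs(a-b).mean().round(2))
E
```

```text
scene2 232 176 [0.46 0.15] 8.39
scene4 236 186 [0.1  0.06] 5.42
scene4 240 174 [-0.16 -0.01] 2.44
scene4 255 200 [-0.02 -0.07] 1.93
side4 236 190 [-0.1  -0.03] 13.87
scene0 275 150 [ 0.04 -0.06] 1.86
```

```bash
python3 - <<'E'
from h import *
for A,B in [('scene2','scene4'),('scene2','scene6')]:
  for x,y,w,h in [(240,174,24,24),(255,200,16,20),(236,186,20,22),(262,190,20,24),(236,205,16,24)]:
    a,b=[cv2.imread(f'pics/{q}.png',0)[y:y+h,x:x+w].astype(np.float32) for q in (A,B)]
    print(A,B,x,y,np.round(cv2.phaseCorrelate(a,b,cv2.createHanningWindow((w,h),cv2.CV_32F))[0],2))
a,b=[cv2.imread(f'pics/{q}.png')[170:235,215:280] for q in ('scene2','scene6')]
cv2.imwrite('pics/c8.png',np.hstack([cv2.resize(z,(400,400),interpolation=cv2.INTER_NEAREST) for z in (a,b)]))
E
```

```text
scene2 scene4 240 174 [ 0.02 -0.01]
scene2 scene4 255 200 [0.03 0.01]
scene2 scene4 236 186 [ 0.01 -0.01]
scene2 scene4 262 190 [-0.03 -0.11]
scene2 scene4 236 205 [ 0.02 -0.02]
scene2 scene6 240 174 [-0.14 -0.02]
scene2 scene6 255 200 [ 0.01 -0.07]
scene2 scene6 236 186 [0.08 0.06]
scene2 scene6 262 190 [-0.02 -0.03]
scene2 scene6 236 205 [-0.46  0.13]
```

View pics/c8.png

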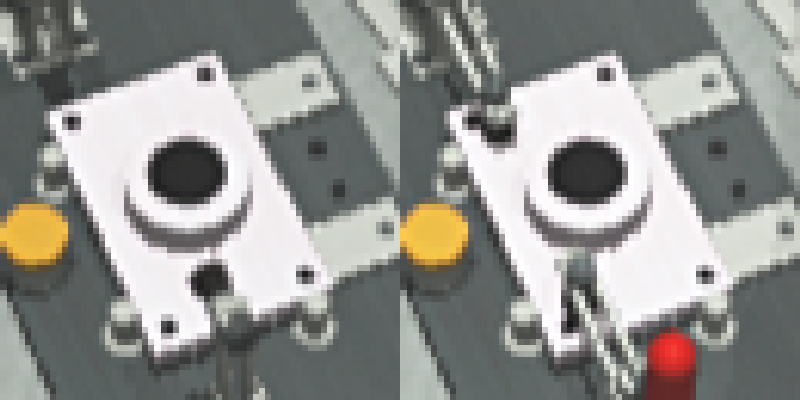

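The before and after crops match at the cover's edges and holes, e.g. the hole at (205,73) / (605,73). The cover did not move and both tips sit on it. Handing in.

```bash
python3 -c "from h import *;where();print(r.close_job())"
```

```text
t 29.65 fix x -177.9 y 233.6 z 232.0 mm yawerr 0.018 w 0.000 Ffix 0.4 -0.5 -0.8
the job is handed in; nothing more can be done
None
```

The job is done and handed in at 29.7 s: the cover is home on all three pins and both toggle clamps are shut. I pushed with closed fingers only: the cover first against the side pin, then the back pins, then again against each. After that came the right handle, then the left, each from outside.

**Cover:** it stopped at the same place on both pushes in each direction, at about 5 N sideways and 5 to 7 N towards the back. The camera fit put it 0.3 and 0.6 mm from home, turned by −0.009 rad, which is within the measuring error.

**Clamps:** the handles measure 0.002 rad (right) and −0.005 rad (left), so both stand upright. Both stops were firm: 13 N on the right and 7.5 N on the left moved nothing further. The pictures show both rubber tips on the cover.

**Checks that disagreed:**
- Two picture comparisons suggested the cover had shifted by about 0.5 pixel during clamping. The clamp arms were in those patches; comparisons clear of the arms showed 0.15 pixel or less, under 0.5 mm.
- The hard push on the right handle left the tool tilted by about 0.09 rad, with no effect on the job.

I checked the other objects only by eye. Those near the fixture look unmoved in the last picture.

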